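# Open the combination lock on the biscuit box and hold it up

## Robot

A 6-joint arm with a two-finger parallel gripper is mounted at the origin on a cart in front of the work surface, level with it; the furniture and walls round the work are solid. World frame = base frame: x ahead of the robot, y to its left, z up, the work surface at z = 0. Lengths are in m, angles in rad, forces in N, time in s.
With the tool pointing down it reaches from about 0.425 to 0.95 m from the base axis. Payload 3.5 kg.
Tool frame: the origin (TCP) lies between the finger pads; the fingertips stand robot.tcp_to_tips ahead of it and the grasp point (between the pads) is the TCP (robot.tcp_to_tips is the distance from the TCP to the fingertips, in m); z points along the fingers, y is the line along which they close (so a half turn about z gives the same grasp; the last joint's range is limited). The gripper opens to 85 mm and grips with 20 to 120 N. Pads are 22 mm wide; open, the fingers measure 114 mm over their backs; the gripper's body (76 mm by 85 mm) begins 54 mm behind the grasp point. The pads swing forward as they close: fully open they stand 13 mm farther back than shut.
Start: joints at [1.059, 0.286, 1.577, -0, 1.279, -0.15], TCP at [0.239, 0.631, 0.25] pointing down, gripper open.
Joint ranges: [-2.77, 2.77], [-0.9, 2.22], [0.21, 2.48], [-1.53, 4.67], [0.24, 2.81], [-2.84, 2.84]. Speed limits (rad/s): [2.79, 2.79, 3.14, 3.14, 3.14, 3.14].

## Interface

Orientations are given as a unit quaternion [x, y, z, w].
In Python, from bench import readout, viewer, order, robot gives the robot as it stands.
- The arm moves only by the shell command python3 -m inch 'ROWS' [FORCE]. ROWS is JSON, a list of rows, each a list of 3 entries, a list of its own where there are three numbers: the opening, from 0 (shut) to 1 (fully open), then the shift along the tool's x, y, z in cm, then the turn about the tool's z in rad. A call has 1 to 8 rows; each row is the pose to reach, as a shift and turn from the pose commanded when the call began, along the tool's axes at that moment; what a row does not reach only later rows make up. A row lasts 1/8 s, in which the tool goes at most 62.5 mm and 10.7 degrees, less where a joint would pass 70% of its speed; a pose out of reach is approached as far as the arm can. A call with a gripper value outside its range is refused whole. The fingers move at their own pace and stop on an object; FORCE is the grip in N (left out, the last holds). Time passes only in rows, so rows that repeat a pose let the fingers close. It gives the time, the measured TCP pose, the force, the opening and the grip force at its end, in the units of the state.
- readout.get_state(): the state, without advancing time (a new reading comes with each control period).
- viewer.grab_frame(name): name is "side" or "top"; returns a dict with "img" (400x640x3 uint8, blue, green, red), "K" (3x3 intrinsics, pixels), "R" (3x3) and "t" (3): a world point X has camera coordinates R X + t. Camera axes: x right, y down, z forward; pixel columns grow to the right and rows downward; lengths in m; the calibration is good to about 2 mm. A picture is of the moment at which its call begins. There is no depth.
- order.hand_in(): hands the job in; it is judged then, once.
The state is a dict: "time": time; "joint_pos": joint angles; "joint_vel": joint speeds; "tau": joint torques, N m; "eef_pos": TCP position; "tool_rot": TCP orientation; "ft_force": force on the tool from outside, world axes, zero at the start; "moment": the same for the moment, N m; "opening": finger opening in m; "finger_force": force on a finger pad.
Only numpy, scipy, OpenCV 4.12 (cv2) and the standard library are available. Lean on these libraries where they do the work, as an engineer would, in place of code of your own. Each camera call takes 0.05 s, during which the arm holds its last target. There are 200 camera calls.

## Task

First lift the spice jar off the biscuit box and stand it upright on the worktop, clear of the box. Then turn the lock's dial clockwise until it clicks into its notch, with the pointer at the mark, pull the shackle open by its tab until it is clear of the staple, and only then lift the open lock off the box by the shackle tab. Finish still holding the open lock up, roughly level and still, about 12 cm above the lid; leave the other things alone.

Things in the scene. Friction and masses are not known exactly. Their poses are not given: they have to be found in the camera images.
- lockbox: Wooden biscuit box, fixed. Origin on the worktop, x to its back; flat lid 60 mm up, x -132 to +112, y -92 to +92 mm. On the lid a steel staple (upside-down U, posts at x -5, y +8 and +32 mm, top 90 mm above the worktop) straddles one shackle leg; low stops (10 mm high) round the lock body (centre x +45, y 0) leave it 2 mm play.
- lock: Loose lock, about 0.17 kg, flat on the lid, heading as the box, origin (middle of the underside of its metal body, 70 x 64 x 32 mm) 60 mm above the worktop. A U-shaped shackle (10 mm round legs at y -20 and +20 mm, 16 mm up) leaves it to -x, towards the robot; bow at x -100 mm when closed. Until pulled open, the +y leg lies under the staple and the lock cannot be lifted.
- dial (a joint): Dial on top of the lock, rad. 0: pointer over the index mark, along the lock's -x (to the shackle): lock released. Positive is anticlockwise from above; it starts between 0.6 and 1.35. It turns lightly (0.02 N m), stiffens (about 0.13 N m) from 0.3 to 0.15, then clicks into a notch at 0 that holds it. The shackle is free only within about 0.1 of 0. Stops at -0.45 and 1.6.
- dial_grip (a point): On the dial's vertical axis, 52 mm above the lock's underside. The dial is a disc 52 mm across (top 38 mm above the underside) with an upright grip bar 10 mm thick, about 40 mm long, its top 62 mm above the underside. The point's x axis lies along the bar, away from the pointer end.
- shackle (a joint): How far the shackle is pulled out of the lock body along the lock's -x, m: 0 closed, 0.032 at its stop. The toe is clear of the staple beyond 0.024. Sliding friction 2.5 N; it stays where it is left.
- tab_top (a point): Centre of the top of the shackle's pull tab, an upright steel plate on the middle of the bow: 12 mm thick (lock x), 26 mm wide (lock y), its top 62 mm above the lock's underside. Above the legs (top 21 mm above the underside) it is free on all sides once the spice jar is gone. Same axes as the lock.
- jar: Spice jar with a screw cap, 44 mm across, 96 mm tall, loose; origin at the centre of its underside. It stands upright on the lid just in front (-x) of the pull tab, blocking it. At its start 60 mm above the worktop.
- mug: Spotted mug, 91 mm tall, a bystander on the left.
- garlic: Garlic bulb, 55 mm, a bystander at the front right.
- fish_tin: Flat fish tin, 63 x 105 x 25 mm, a bystander on the right.
There are look-alikes about, which are no part of the job. Leave any orange look-alike of the lock alone.

How it is judged:
On the way, in this order (a step that is already met when the one before it is completed fails the run):
1. the spice jar stands upright on the worktop, clear of the box, released (height (world z) of jar below 0.01 m and angle between jar's own z axis and vertical below 0.15 rad and contact force between the fingers and jar below 0.1 N and contact force between jar and lockbox below 0.05 N and value of joint shackle below 0.008 m), for 0.2 s.
2. the dial has clicked into its notch, the shackle still closed (value of joint dial between -0.1 and 0.1 rad and value of joint shackle below 0.008 m), for 0.2 s.
3. the shackle is pulled open while the lock still lies on the lid (value of joint shackle above 0.024 m and height (world z) of lock below 0.07 m), for 0.1 s.
At the end, for the whole second after the job is handed in: The lock is held by its shackle in the fingers, underside over 80 mm above the lid (140 mm above the worktop), tilt under 0.4 rad, at rest, off the box; shackle out over 22 mm; the spice jar stands upright (within 0.15 rad) on the worktop, at rest, not touching the box (height (world z) of lock above 0.14 m and value of joint shackle above 0.022 m and angle between lock's own z axis and vertical below 0.4 rad and contact force between the fingers and shackle above 1 N and contact force between each of lock, jar and lockbox below 0.05 N and linear speed of lock below 0.05 m/s and height (world z) of jar below 0.01 m and angle between jar's own z axis and vertical below 0.15 rad and linear speed of jar below 0.03 m/s); the arm keeps its last pose, push and grip.
It fails at once if the spice jar is tipped over (angle between jar's own z axis and vertical above 0.7 rad).
It fails at once if a bystander is disturbed (moved more than 30 mm) (distance of any of mug, fish_tin, garlic from where it was at the start of the episode above 0.03 m).
It also fails if it takes over 59 s, if anything falls off the work surface, if the arm or the gripper's body presses on something with over 40 N, if the wrist force passes 120 N, or if a joint passes its speed limit or range.

## Working session

There is one attempt and no reset: what is moved stays moved. The work goes in short steps, Python scripts to look and compute and a shell command to move; the robot and the scene stay as the last step left them, time stands still between calls to the robot, and variables do not carry over. Pictures are saved under pics/ and viewed, at most 10 in all, crops included, and the job is handed in when it is done.

```bash
mkdir -p pics; ls; python3 - <<'E'
from bench import readout, viewer, order, robot
import cv2
print(readout.get_state(), robot.tcp_to_tips)
for n in("side","top"):
    f=viewer.grab_frame(n); cv2.imwrite(f"pics/{n}0.png",f["img"]); print(n,f["K"],f["R"],f["t"])
E
```

```text
pics
{'time': 0.0, 'joint_pos': array([ 1.05902157e+00,  2.87177744e-01,  1.57819706e+00, -7.04946120e-06,
        1.27855841e+00, -1.50019541e-01]), 'joint_vel': array([-0.00166222,  0.00065149,  0.0001752 ,  0.00060277, -0.00138525,
        0.001283  ]), 'tau': array([-5.05330058e-05, -4.05976331e+01, -2.92627734e+01, -9.83201062e-05,
        5.88420429e-03,  5.20840501e-06]), 'eef_pos': array([0.23857673, 0.63077789, 0.24892819]), 'tool_rot': array([ 1.79891808e-01,  9.83685706e-01, -1.10789220e-03, -3.77023893e-04]), 'ft_force': array([-0.12465026,  0.20537971,  0.26621924]), 'moment': array([-0.0246244 ,  0.03626586, -0.01816438]), 'finger_force': 0.0, 'opening': 0.0855958762605497} 0.019
side [[406.56625968   0.         321.69448864]
 [  0.         406.56625968 205.93749211]
 [  0.           0.           1.        ]] [[-0.98614645 -0.16575485 -0.00636449]
 [-0.05938346  0.38860326 -0.91948959]
 [ 0.15488312 -0.90637345 -0.39306282]] [0.52043696 0.08626383 1.39279928]
top [[472.55332232   0.         329.47700277]
 [  0.         472.55332232 200.74427903]
 [  0.           0.           1.        ]] [[-0.00877964 -0.99996065  0.0012736 ]
 [-0.97850522  0.00832882 -0.20605381]
 [ 0.20603509 -0.0030553  -0.97853983]] [0.10467629 0.52675537 1.22311423]
```

View pics/side0.png

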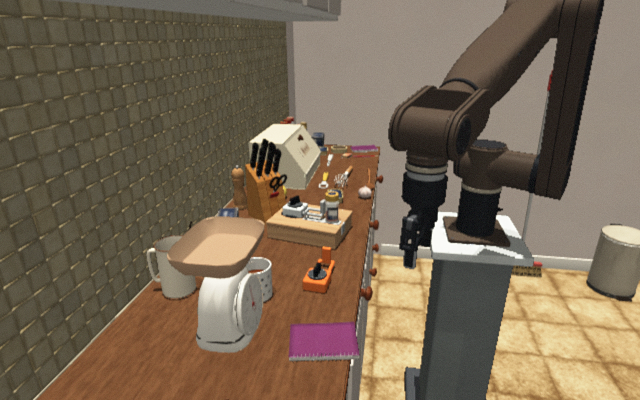

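View pics/top0.png

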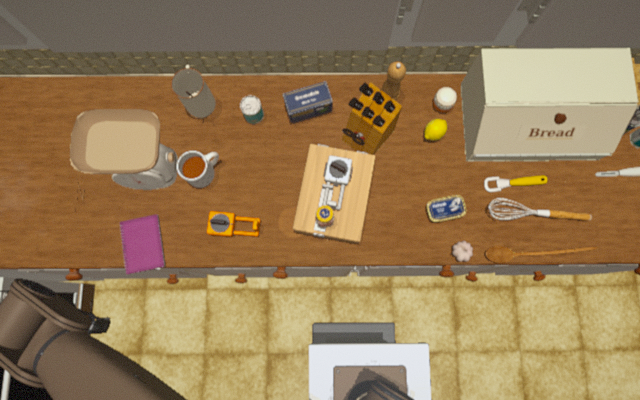

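The side view shows the box at about (310,225), with the jar at (333,205). The top view shows the lock body at (338,168), the jar cap at (325,215) and the orange look-alike at (233,224). I'll zoom in on both.

```bash
python3 - <<'E'
import cv2,numpy as np
a=cv2.imread("pics/top0.png")[140:250,285:385]; b=cv2.imread("pics/side0.png")[180:250,260:360]
a=cv2.resize(a,None,fx=5,fy=5,interpolation=cv2.INTER_CUBIC); cv2.imwrite("pics/topc.png",a)
b=cv2.resize(b,None,fx=7,fy=7,interpolation=cv2.INTER_CUBIC); cv2.imwrite("pics/sidec.png",b)
E
cat > h.py <<'E'
import numpy as np,cv2
from bench import readout,viewer
from scipy.spatial.transform import Rotation as Ro
def ray(f,p):
    d=f["R"].T@np.linalg.solve(f["K"],[p[0],p[1],1.]); return -f["R"].T@f["t"],d/np.linalg.norm(d)
def plane(f,p,z):
    o,d=ray(f,p); return o+d*(z-o[2])/d[2]
def tri(fa,pa,fb,pb):
    o1,d1=ray(fa,pa);o2,d2=ray(fb,pb)
    s=np.linalg.lstsq(np.c_[d1,-d2],o2-o1,rcond=None)[0]
    A=o1+d1*s[0];B=o2+d2*s[1]; return (A+B)/2,np.linalg.norm(A-B)
def proj(f,X):
    c=f["R"]@X+f["t"]; q=f["K"]@c; return q[:2]/q[2]
def tool(): 
    s=readout.get_state(); return s["eef_pos"],Ro.from_quat(s["tool_rot"]).as_matrix()
def rel(target,yaw_y=None):
    """shift in cm along tool axes, and turn so that tool y lies along heading yaw_y"""
    p,R=tool(); sh=R.T@(np.asarray(target)-p)*100
    t=None
    if yaw_y is not None:
        v=R.T@[np.cos(yaw_y),np.sin(yaw_y),0]; t=np.arctan2(-v[0],v[1]); t=(t+np.pi/2)%np.pi-np.pi/2
    return sh.round(2),t
E
```

```text
(no output)
```

View pics/topc.png

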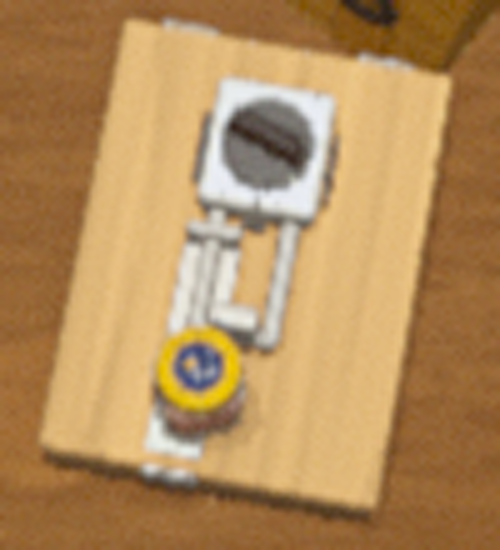

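View pics/sidec.png

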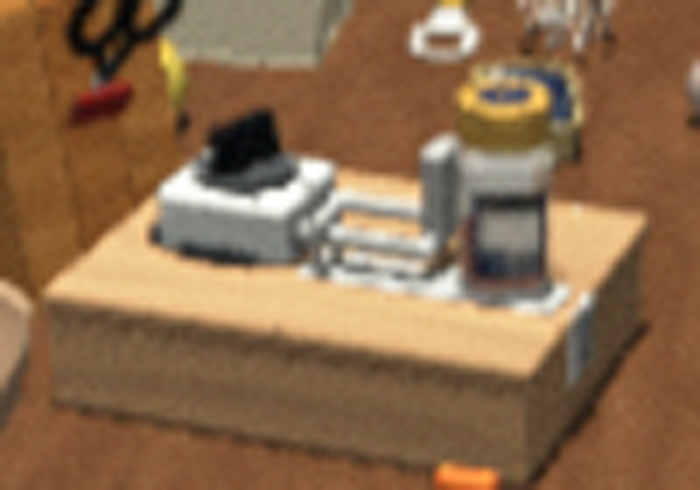

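The top crop shows the lid corners at (128,22), (448,75), (375,505) and (45,450). The dial is at (268,142) with its bar from (232,128) to (302,158), and the cap is at (200,368). The side crop shows lid corners at (45,295), (525,375) and (648,213), the cap top at (502,95), the tab top at (440,143) and the dial bar top near (245,130).

```bash
cat >> h.py <<'E'
T=lambda u,v:(u/5+285-.4,v/5+140-.4)
S=lambda u,v:(u/7+260-.43,v/7+180-.43)
E
python3 - <<'E'
from h import *
np.set_printoptions(precision=4,suppress=True)
t=viewer.grab_frame("top");s=viewer.grab_frame("side")
for n,a,b in [("BL",(128,22),(45,295)),("FL",(45,450),(525,375)),("FR",(375,505),(648,213)),("cap",(200,368),(502,95)),("bar",(268,140),(245,130))]:
    print(n,*tri(t,T(*a),s,S(*b)))
C=np.array([plane(t,T(*p),.06) for p in [(128,22),(448,75),(375,505),(45,450)]]);print(C)
print("dims",[np.linalg.norm(C[i]-C[(i+1)%4]) for i in range(4)])
x=(C[0]+C[1]-C[2]-C[3]);h=np.arctan2(x[1],x[0]);y=C[0]+C[3]-C[1]-C[2];print("heading",h,np.arctan2(-y[0],y[1]))
e=np.array([np.cos(h),np.sin(h),0]);o=C.mean(0)+.01*e;o[2]=0;print("origin",o)
n=np.array([-e[1],e[0],0])
print("lock",o+.045*e,"tab",o-.055*e+[0,0,.122])
print("tab side meas at z .122",plane(s,S(440,143),.122), "proj pred",proj(s,o-.055*e+[0,0,.122]),S(440,143))
a=plane(t,T(232,128),.12);b=plane(t,T(302,158),.12);print("dial ctr",plane(t,T(268,142),.098),(a+b)/2,np.linalg.norm(a-b))
# body top and corners of lock
L=np.array([plane(t,T(*p),.092) for p in [(220,80),(332,97),(318,222),(200,203)]]);print("body",L.mean(0),[np.linalg.norm(L[i]-L[(i+1)%4]) for i in range(4)])
d=b-a;ang=np.arctan2(d[1],d[0])-(h+np.pi);print("dial",(ang+np.pi)%(2*np.pi)-np.pi)
print("jar",plane(t,T(200,368),.156))
# bystanders
f=t
for nm,p in [("garlic",(462,252)),("tin",(446,208)),("mug",(195,170)),("orange",(233,224)),("knife",(372,140))]: print(nm,plane(f,p,.03))
E
```

```text
BL [0.688  0.1521 0.0572] 0.00031183112455184273
FL [0.4517 0.1967 0.0555] 0.004132837526232417
FR [0.4172 0.0214 0.0607] 0.001626914009855911
cap [0.4759 0.1128 0.1552] 0.0014874495697673824
bar [0.6051 0.077  0.1154] 0.003661930593067376
[[ 0.6872  0.152   0.06  ]
 [ 0.6552 -0.024   0.06  ]
 [ 0.4181  0.0214  0.06  ]
 [ 0.449   0.1962  0.06  ]]
dims [np.float64(0.17885644193048886), np.float64(0.24137518260694685), np.float64(0.17753328495979268), np.float64(0.2423030300673989)]
heading -0.18626365006161988 -0.17743050706289315
origin [0.5622 0.0845 0.    ]
lock [0.6064 0.0762 0.    ] tab [0.5081 0.0947 0.122 ]
tab side meas at z .122 [0.5087 0.0941 0.122 ] proj pred [322.5657 200.0784] (322.4271428571428, 199.9985714285714)
dial ctr [0.607  0.0764 0.098 ] [0.6002 0.0774 0.12  ] 0.03978892922008863
body [0.6042 0.0765 0.092 ] [np.float64(0.06063600241417685), np.float64(0.06929298508681829), np.float64(0.0632622617632427), np.float64(0.06875677259775045)]
dial 1.329777393931792
jar [0.475  0.1128 0.156 ]
garlic [ 0.3885 -0.2562  0.03  ]
tin [ 0.5097 -0.2202  0.03  ]
mug [0.6239 0.4751 0.03  ]
orange [0.4703 0.3639 0.03  ]
knife [ 0.7078 -0.0221  0.03  ]
```

```bash
python3 - <<'E'
from h import *
p,R=tool();print(R.round(3)); print(rel([.4755,.1128,.25],-.182+np.pi/2))
E
```

```text
[[-0.935  0.354 -0.001]
 [ 0.354  0.935 -0.001]
 [ 0.    -0.001 -1.   ]]
(array([-40.49, -40.08,  -0.  ]), np.float64(-0.1798325109281147))
```

```bash
python3 -m inch '[[1,[-5,-5,0],-0.09],[1,[-9,-9,0],-0.18],[1,[-13,-13,0],-0.18],[1,[-17,-17,0],-0.18],[1,[-21,-21,0],-0.18],[1,[-25,-25,0],-0.18],[1,[-29,-29,0],-0.18],[1,[-33,-33,0],-0.18]]' 30
python3 - <<'E'
from h import *
print(rel([.4755,.1128,.25],-.182+np.pi/2),readout.get_state()["joint_pos"])
E
```

```text
time: 1.2
eef_pos: [0.4311, 0.2041, 0.2504]
tool_rot: [0.091, 0.996, 0.0, 0.0]
ft_force: [0.9, 0.5, 0.0]
opening: 0.0851
finger_force: 0.0
(array([-6.02, -8.18,  0.04]), np.float64(0.0003494093217906169)) [ 2.29105601e-01 -1.63319560e-01  2.04859611e+00  5.18382374e-05
  1.25571498e+00 -1.16005626e+00]
```

```bash
python3 -m inch '[[1,[-3,-4,0],0],[1,[-6,-8,0],0],[1,[-6,-8,0],0],[1,[-6,-8,0],0]]' >/dev/null
python3 - <<'E'
from h import *
print(rel([.4755,.1128,.125],-.182+np.pi/2),readout.get_state()["eef_pos"],readout.get_state()["joint_pos"])
f=viewer.grab_frame("top");cv2.imwrite("pics/t1.png",f["img"])
E
```

```text
(array([-0.13, -0.36, 12.51]), np.float64(-0.0003408363786332469)) [0.47494722 0.11649794 0.2500685 ] [ 3.25014174e-02 -1.32485283e-01  2.02217527e+00  4.69393672e-04
  1.25266797e+00 -1.35610095e+00]
```

```bash
python3 -m inch '[[1,[-0.1,-0.36,4],0],[1,[-0.1,-0.36,8],0],[1,[-0.1,-0.36,11],0],[1,[-0.1,-0.36,12.5],0],[1,[-0.1,-0.36,12.5],0],[0.4,[-0.1,-0.36,12.5],0],[0.4,[-0.1,-0.36,12.5],0],[0.4,[-0.1,-0.36,12.5],0]]' 25;python3 -m inch '[[0.3,[0,0,0],0],[0.3,[0,0,0],0],[0.3,[0,0,0],0],[0.3,[0,0,0],0]]' 25
python3 - <<'E'
from h import *
f=viewer.grab_frame("top");s=viewer.grab_frame("side")
a=cv2.resize(f["img"][140:250,285:385],None,fx=4,fy=4);b=cv2.resize(s["img"][150:250,260:360],None,fx=4,fy=4)
a=cv2.copyMakeBorder(a,0,0,0,0,0)[:400];cv2.imwrite("pics/c2.png",np.hstack([a,b]))
E
```

```text
time: 2.75
eef_pos: [0.4767, 0.1127, 0.127]
tool_rot: [0.091, 0.996, 0.0, 0.002]
ft_force: [-0.0, 0.2, 3.2]
opening: 0.0479
finger_force: 26.2
time: 3.25
eef_pos: [0.4768, 0.1127, 0.1269]
tool_rot: [0.091, 0.996, 0.0, 0.001]
ft_force: [-0.1, 1.4, 6.0]
opening: 0.0477
finger_force: 26.3
```

View pics/c2.png

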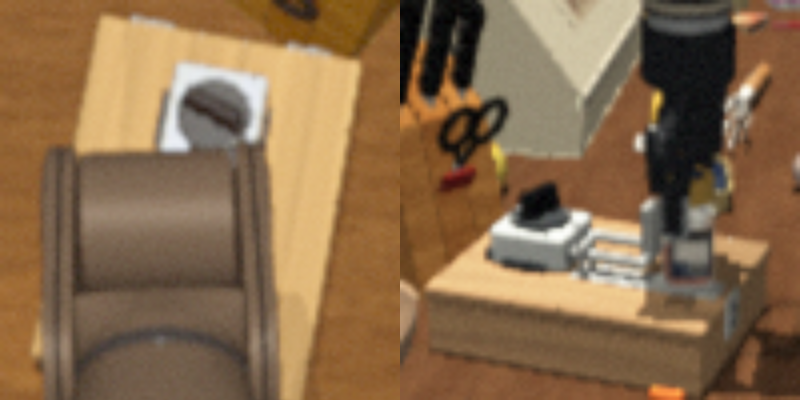

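The side crop shows the fingers around the jar cap at (690,190), with the jar upright. Next I lift it and carry it to the left of the box.

```bash
python3 -m inch '[[0.3,[0,0,-2],0],[0.3,[0,0,-5],0],[0.3,[0,0,-8],0],[0.3,[0,0,-10],0],[0.3,[-1,2,-10],0],[0.3,[-2.5,5,-10],0],[0.3,[-4,9,-10],0],[0.3,[-5.8,13,-10],0]]' 25
python3 -m inch '[[0.3,[-1,2,0],0],[0.3,[-2.2,5,0],0],[0.3,[-3.2,6.8,0],0],[0.3,[-3.2,6.8,0],0],[0.3,[-3.2,6.8,0],0]]'
python3 - <<'E'
from h import *
print(rel([.6,.29,.07]),readout.get_state()["eef_pos"],readout.get_state()["joint_pos"])
s=viewer.grab_frame("side");t=viewer.grab_frame("top")
cv2.imwrite("pics/c3.png",np.hstack([cv2.resize(s["img"][130:270,230:370],None,fx=2.8,fy=2.8),cv2.resize(t["img"][80:250,200:370],(392,392))]))
E
```

```text
time: 4.35
eef_pos: [0.5563, 0.2307, 0.2245]
tool_rot: [0.091, 0.996, -0.0, -0.001]
ft_force: [0.5, -0.2, -0.9]
opening: 0.0479
finger_force: 26.4
time: 4.97
eef_pos: [0.5993, 0.2905, 0.2245]
tool_rot: [0.091, 0.996, -0.001, -0.001]
ft_force: [-0.1, -1.0, -0.8]
opening: 0.048
finger_force: 26.4
(array([-1.100e-01, -1.000e-02,  1.545e+01]), None) [0.59925466 0.29045478 0.22448089] [ 2.99341603e-01  2.87988282e-01  1.62268318e+00 -3.51601909e-04
  1.23286308e+00 -1.08935781e+00]
```

View pics/c3.png

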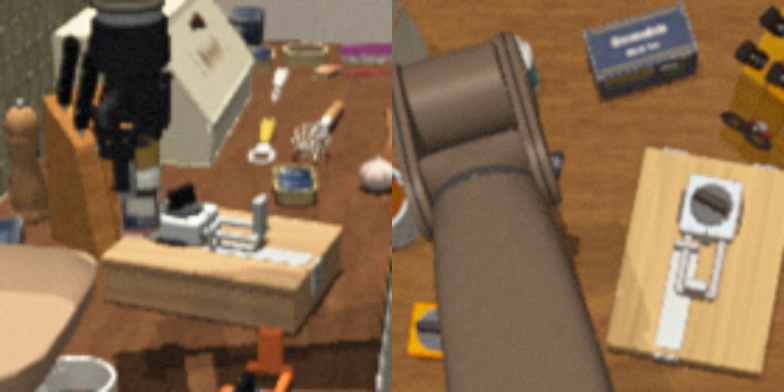

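The jar is held upright (side crop (140,185)) and the tab is now free. Its underside should be at z≈0.158, so I lower it.

```bash
python3 -m inch '[[0.3,[0,0,3],0],[0.3,[0,0,6.5],0],[0.3,[0,0,10],0],[0.3,[0,0,13],0],[0.3,[0,0,14.5],0],[0.3,[0,0,15.2],0],[0.3,[0,0,15.6],0],[0.3,[0,0,15.7],0]]'
python3 -m inch '[[0.3,[0,0,0],0],[0.3,[0,0,0.1],0]]'
```

```text
time: 6.08
eef_pos: [0.6006, 0.2913, 0.0694]
tool_rot: [0.091, 0.996, 0.0, 0.001]
ft_force: [0.5, 0.7, -2.1]
opening: 0.0482
finger_force: 26.4
time: 6.32
eef_pos: [0.6003, 0.2913, 0.0681]
tool_rot: [0.091, 0.996, 0.0, 0.001]
ft_force: [-0.2, 0.9, -0.6]
opening: 0.0478
finger_force: 26.4
```

```bash
python3 -m inch '[[0.3,[0,0,0.1],0],[0.3,[0,0,0.2],0],[0.3,[0,0,0.2],0]]'
```

```text
time: 6.7
eef_pos: [0.6003, 0.2913, 0.067]
tool_rot: [0.091, 0.996, -0.0, 0.0]
ft_force: [-2.2, -1.0, 5.2]
opening: 0.0482
finger_force: 26.9
```

```bash
python3 -m inch '[[0.65,[0,0,0],0],[0.8,[0,0,0],0],[1,[0,0,0],0],[1,[0,0,0],0],[1,[0,0,-3],0],[1,[0,0,-7],0],[1,[0,0,-12],0],[1,[0,0,-17],0]]'
python3 - <<'E'
from h import *
print(rel([.605,.0765,.24]),readout.get_state()["eef_pos"],readout.get_state()["joint_pos"])
s=viewer.grab_frame("side");t=viewer.grab_frame("top")
cv2.imwrite("pics/c4.png",np.hstack([cv2.resize(s["img"][160:260,230:330],None,fx=4,fy=4),cv2.resize(t["img"][140:240,290:390],(400,400),interpolation=cv2.INTER_CUBIC)]))
E
```

```text
time: 7.7
eef_pos: [0.5997, 0.291, 0.2365]
tool_rot: [0.091, 0.996, -0.0, -0.0]
ft_force: [0.1, 0.2, -0.3]
opening: 0.0855
finger_force: 0.0
(array([ -4.4 , -21.  ,  -0.35]), None) [0.59965611 0.29099703 0.23650113] [ 2.99821423e-01  2.78807691e-01  1.61152034e+00  3.31271345e-05
  1.25177537e+00 -1.08918511e+00]
```

View pics/c4.png

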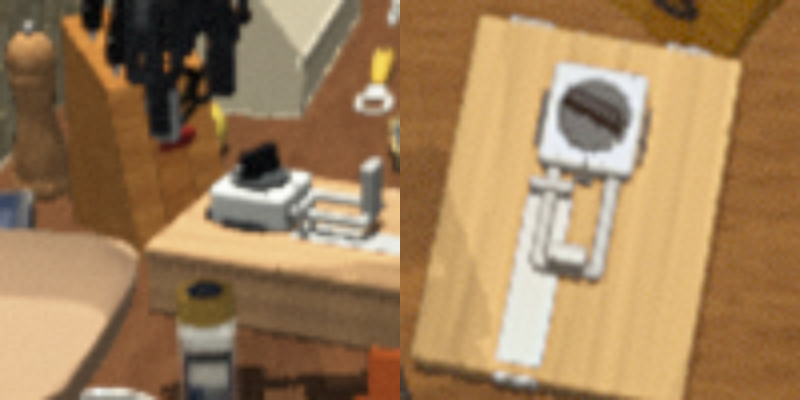

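The jar stands upright on the worktop (side crop (207,340)) and the tab is free (top crop (567,257)). Next I measure the bar angle, and how close the knife block and scissors are.

```bash
python3 - <<'E'
from h import *
np.set_printoptions(precision=4,suppress=True)
t=viewer.grab_frame("top");s=viewer.grab_frame("side")
print("tab",plane(t,(331.3,203.8),.122))
for n,a,b in [("sciss",(353,136),(277,182)),("kn",(357,118),(280,152)),("kn2",(362,90),(267,150))]: print(n,*tri(t,a,s,b))
g=cv2.resize(t["img"][155:182,325:352],None,fx=8,fy=8,interpolation=cv2.INTER_CUBIC)
gr=g.astype(int); m=(gr.max(2)<75).astype(np.uint8)
n,l,st,c=cv2.connectedComponentsWithStats(m); i=1+np.argmax(st[1:,4]);print(st[i],c[i])
cs,_=cv2.findContours((l==i).astype(np.uint8),0,1); r=cv2.minAreaRect(cs[0]);print(r)
bx=cv2.boxPoints(r)/8+[325,155]-.44
W=[plane(t,q,.12) for q in bx]
h=-.182
for k in (0,1):
    d=W[k+1]-W[k];print(np.linalg.norm(d),(np.arctan2(d[1],d[0])-h)%np.pi)
print("ctr",sum(W)/4)
E
```

```text
tab [0.5055 0.0957 0.122 ]
sciss [0.6758 0.0388 0.1561] 0.0012457612682100676
kn [0.6708 0.0335 0.2646] 0.0181869644971777
kn2 [0.7287 0.0193 0.2694] 0.036439700316462334
[  50   74  111   72 2038] [107.5765 110.1776]
((106.80000305175781, 104.89999389648438), (123.87815856933594, 33.09380340576172), 26.56505012512207)
0.011119635898325566 2.865767130910423
0.04055844000840972 1.2646850253881254
ctr [0.6017 0.0776 0.12  ]
```

```bash
python3 -m inch '[[0.55,[-0.5,-2.6,0],0.18],[0.55,[-1,-5.2,0],0.36],[0.55,[-1.6,-8,0],0.54],[0.55,[-2.2,-11,0],0.72],[0.55,[-2.8,-14,0],0.9],[0.55,[-3.4,-17,0],1.08],[0.55,[-3.9,-19,0],1.26],[0.55,[-4.3,-21,0],1.44]]' 30
python3 -m inch '[[0.55,[0,0,0],0.15],[0.55,[0,0,0],0.3],[0.55,[0,0,0],0.41],[0.55,[0,0,0],0.41],[0.55,[0,0,0],0.41]]'
python3 - <<'E'
from h import *
print(rel([.604,.0767,.121],-.182+1.29-np.pi/2),readout.get_state()["joint_pos"])
E
```

```text
time: 8.9
eef_pos: [0.603, 0.0759, 0.2324]
tool_rot: [0.727, 0.687, -0.002, -0.002]
ft_force: [0.4, 0.3, 0.2]
opening: 0.0469
finger_force: 0.0
time: 9.52
eef_pos: [0.6036, 0.0768, 0.2339]
tool_rot: [0.85, 0.528, -0.001, -0.001]
ft_force: [0.2, 0.2, 0.1]
opening: 0.0471
finger_force: 0.0
(array([ 0.02,  0.06, 11.29]), np.float64(0.0033900491334160066)) [-4.00628119e-02  1.56665221e-01  1.76045382e+00  1.46245136e-05
  1.22693532e+00  4.19339641e-01]
```

```bash
python3 -m inch '[[0.55,[0,0,3],0],[0.55,[0,0,6.5],0],[0.55,[0,0,9.5],0],[0.55,[0,0,11],0],[0.55,[0,0,11.3],0],[0.55,[0,0,11.3],0],[0.3,[0,0,11.3],0],[0.15,[0,0,11.3],0]]' 30
python3 -m inch '[[0.0,[0,0,0],0],[0,[0,0,0],0],[0,[0,0,0],0],[0,[0,0,0],0]]' 30
python3 - <<'E'
from h import *
print(rel([.604,.0767,.121],-.182+1.29-np.pi/2),readout.get_state()["moment"])
E
```

```text
time: 10.52
eef_pos: [0.6049, 0.0767, 0.1235]
tool_rot: [0.85, 0.527, 0.001, 0.001]
ft_force: [0.8, -0.1, 0.2]
opening: 0.013
finger_force: 0.1
time: 11.02
eef_pos: [0.6051, 0.0767, 0.1233]
tool_rot: [0.85, 0.527, 0.001, 0.001]
ft_force: [2.7, -0.0, 4.7]
opening: 0.0091
finger_force: 35.3
(array([-0.05, -0.1 ,  0.23]), np.float64(0.0018209027878888229)) [-0.03398053 -0.1928519   0.00231082]
```

```bash
python3 -m inch '[[0,[0,0,0],0],[0,[0,0,0],0.12],[0,[0,0,0],0.27],[0,[0,0,0],0.42],[0,[0,0,0],0.57],[0,[0,0,0],0.72],[0,[0,0,0],0.82],[0,[0,0,0],0.82]]' 45
python3 - <<'E'
from h import *
print(rel([.604,.0767,.121],-.182-np.pi/2),readout.get_state()["moment"])
E
```

```text
time: 12.02
eef_pos: [0.6047, 0.0773, 0.1233]
tool_rot: [0.99, 0.144, 0.001, -0.0]
ft_force: [0.6, 2.1, 6.8]
opening: 0.0088
finger_force: 49.0
(array([-0.09,  0.04,  0.23]), np.float64(0.47096335574673365)) [ 0.20420877 -0.12393578  0.02676336]
```

```bash
python3 -m inch '[[0,[0,0,0],0.1],[0,[0,0,0],0.2],[0,[0,0,0],0.3],[0,[0,0,0],0.4],[0,[0,0,0],0.47],[0,[0,0,0],0.48],[0,[0,0,0],0.48]]' 45
python3 - <<'E'
from h import *
print(rel([.604,.0767,.121],-.182-np.pi/2),readout.get_state()["moment"])
E
```

```text
time: 12.9
eef_pos: [0.6045, 0.0771, 0.1233]
tool_rot: [0.995, -0.095, 0.0, -0.0]
ft_force: [-0.6, 1.6, 6.7]
opening: 0.0087
finger_force: 49.0
(array([-0.04,  0.05,  0.23]), np.float64(-0.008640169568832068)) [ 0.11458749  0.02252338 -0.04149371]
```

```bash
python3 -m inch '[[0.5,[0,0,0],0],[0.5,[0,0,0],0],[0.5,[0,0,0],0],[0.5,[0,0,-1.5],0],[0.5,[0,0,-5],0],[0.5,[0,0,-8],-0.15],[0.5,[0,0,-8],-0.32],[0.5,[0,0,-8],-0.49]]' 30
python3 - <<'E'
from h import *
print(rel([.507,.095,.2],-.182),readout.get_state()["eef_pos"])
E
```

```text
time: 13.9
eef_pos: [0.6048, 0.0768, 0.2044]
tool_rot: [0.988, 0.152, 0.001, 0.0]
ft_force: [-0.2, -0.3, -0.9]
opening: 0.0426
finger_force: 0.0
(array([-8.78, -4.68,  0.42]), np.float64(-1.0833404627507057)) [0.6047952  0.07675035 0.20443614]
```

```bash
python3 -m inch '[[0.4,[-1.4,-0.8,0],-0.16],[0.4,[-2.8,-1.5,0],-0.32],[0.4,[-4.2,-2.3,0],-0.48],[0.4,[-5.6,-3,0],-0.64],[0.4,[-7,-3.8,0],-0.8],[0.4,[-8.8,-4.7,0],-0.96],[0.4,[-8.8,-4.7,0],-1.08],[0.4,[-8.8,-4.7,0],-1.08]]' 30
python3 - <<'E'
from h import *
print(rel([.507,.095,.106],-.182),readout.get_state()["eef_pos"])
s=viewer.grab_frame("side");t=viewer.grab_frame("top")
cv2.imwrite("pics/c5.png",np.hstack([cv2.resize(s["img"][160:240,270:350],None,fx=5,fy=5,interpolation=cv2.INTER_CUBIC),cv2.resize(t["img"][145:195,305:355],(400,400),interpolation=cv2.INTER_CUBIC)]))
E
```

```text
time: 14.9
eef_pos: [0.5065, 0.0957, 0.2035]
tool_rot: [0.772, 0.636, 0.001, 0.001]
ft_force: [0.7, -0.0, -0.2]
opening: 0.0343
finger_force: 0.0
(array([-0.06,  0.05,  9.75]), np.float64(-0.010258607863360192)) [0.50647147 0.09571516 0.20350633]
```

View pics/c5.png

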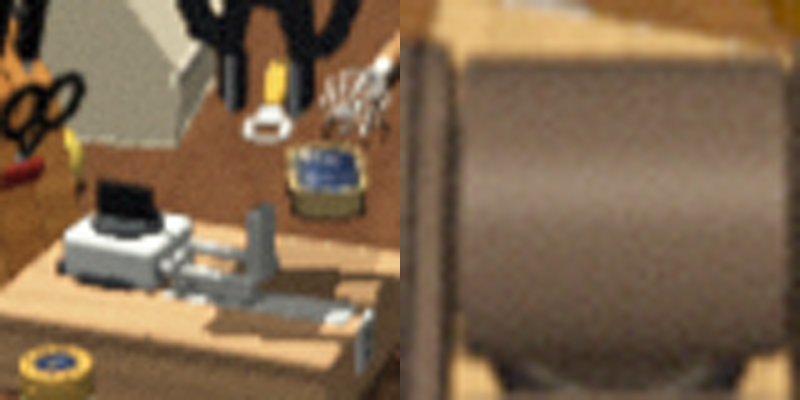

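The side crop shows the dial bar (130,200) lined up with the lock, the shackle still closed, and the open fingers (230–300) centred over the tab (262,209). Next I descend and grip.

```bash
python3 -m inch '[[0.4,[0,0,3],0],[0.4,[0,0,6],0],[0.4,[0,0,8.5],0],[0.4,[0,0,9.7],0],[0.4,[0,0,9.7],0],[0.25,[0,0,9.7],0],[0.1,[0,0,9.7],0],[0,[0,0,9.7],0]]' 30
python3 -m inch '[[0,[0,0,0],0],[0,[0,0,0],0],[0,[0,0,0],0]]' 60
```

```text
time: 16.0
eef_pos: [0.5072, 0.0952, 0.1065]
tool_rot: [0.771, 0.636, 0.001, 0.001]
ft_force: [-1.2, -2.0, 1.7]
opening: 0.0116
finger_force: 29.0
time: 16.38
eef_pos: [0.5071, 0.0952, 0.1063]
tool_rot: [0.771, 0.636, 0.001, 0.001]
ft_force: [-0.9, -5.3, 5.7]
opening: 0.0111
finger_force: 59.2
```

```bash
python3 -m inch '[[0,[0,-0.4,0],0],[0,[0,-0.9,0],0],[0,[0,-1.4,0],0],[0,[0,-1.9,0],0],[0,[0,-2.4,0],0],[0,[0,-2.8,0],0],[0,[0,-3.05,0],0],[0,[0,-3.05,0],0]]' 60
python3 -m inch '[[0,[0,0,0],0],[0,[0,0,0],0]]'
```

```text
time: 17.38
eef_pos: [0.4763, 0.1019, 0.1057]
tool_rot: [0.771, 0.637, 0.0, -0.0]
ft_force: [0.4, -1.7, 5.8]
opening: 0.0113
finger_force: 57.9
time: 17.62
eef_pos: [0.4763, 0.1019, 0.1057]
tool_rot: [0.771, 0.637, 0.0, -0.0]
ft_force: [0.1, -1.8, 6.6]
opening: 0.0115
finger_force: 57.9
```

```bash
python3 - <<'E'
from h import *
s=viewer.grab_frame("side")
cv2.imwrite("pics/c6.png",cv2.resize(s["img"][170:240,265:355],None,fx=7,fy=7,interpolation=cv2.INTER_CUBIC))
E
```

```text
(no output)
```

View pics/c6.png

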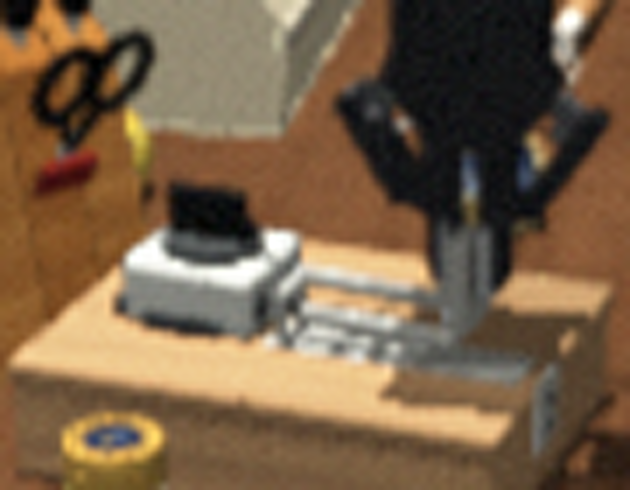

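The side crop shows the fingers on the tab at (468,270), the shackle pulled out and its toe end clear of the staple (290,310). Next I grip harder and lift slowly.

```bash
python3 -m inch '[[0,[0,0,0],0],[0,[0,0,0],0],[0,[0,0,-0.3],0],[0,[0,0,-0.8],0],[0,[0,0,-1.5],0],[0,[0,0,-2.3],0],[0,[0,0,-3.2],0],[0,[0,0,-4],0]]' 100
python3 -m inch '[[0,[0,0,-1],0],[0,[0,0,-2.2],0],[0,[0,0,-3.6],0],[0,[0,0,-5],0],[0,[0,0,-6.4],0],[0,[0,0,-7.4],0],[0,[0,0,-8.1],0],[0,[0,0,-8.1],0]]'
python3 -m inch '[[0,[0,0,0],0],[0,[0,0,0],0],[0,[0,0,0],0],[0,[0,0,0],0]]'
python3 - <<'E'
from h import *
s=viewer.grab_frame("side");t=viewer.grab_frame("top")
cv2.imwrite("pics/c7.png",np.hstack([cv2.resize(s["img"][140:240,255:355],None,fx=4,fy=4,interpolation=cv2.INTER_CUBIC),cv2.resize(t["img"][120:220,250:350],(400,400))]))
E
```

```text
time: 18.68
eef_pos: [0.4755, 0.1017, 0.1453]
tool_rot: [0.771, 0.637, -0.001, -0.001]
ft_force: [1.2, 0.5, -1.9]
opening: 0.0106
finger_force: 96.7
time: 19.68
eef_pos: [0.4766, 0.1015, 0.2269]
tool_rot: [0.771, 0.636, 0.0, 0.0]
ft_force: [-0.4, 0.1, -1.8]
opening: 0.0106
finger_force: 96.9
time: 20.18
eef_pos: [0.4763, 0.1015, 0.2261]
tool_rot: [0.771, 0.636, -0.0, -0.0]
ft_force: [-0.1, 0.4, -2.3]
opening: 0.0103
finger_force: 96.9
```

View pics/c7.png

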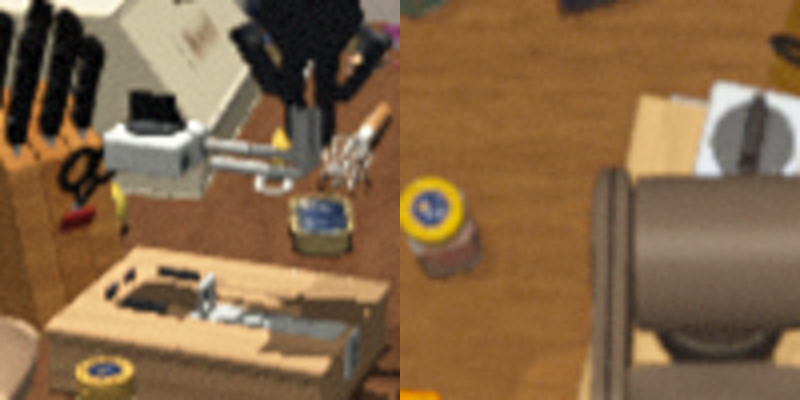

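The lock is held level, well above the lid (side crop (150,145)), with the shackle out and the dial at its mark. The jar stands upright on the worktop (top crop (437,215)). I'm handing it in.

```bash
python3 -c "
from bench import order
print(order.hand_in())"
```

```text
the job is handed in; nothing more can be done
None
```

I handed in the job at about 20 s: the jar stands upright on the worktop, and the open lock is held level about 12 cm above the lid by its tab; `hand_in()` returned no verdict.

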